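# Show a relay's pins to the side-view microscope with tongs

## Task

Take the sprung tongs out of their rack, use them (not the fingers) to pluck the orange relay out of the pocket tray, and hold it upright in front of the microscope's lens, level with the lens and about 4 cm from it, so that its pins can be inspected. Finish while still holding it there, still and pinched in the tongs, with it and the tongs clear of the microscope; leave the blue relays in their pockets and the other things on the bench where they are.

Things in the scene. Friction and masses are not known exactly. Their poses are not given: they have to be found in the camera images.
- tongs_grip (a point): Middle of the blue grips, where to grip the tongs from above; they hang head up, tips down in the rack. Axes: z from tips to head, y the way the arms open and close, x across. Each arm has a flat blue grip on its outer side, 14 mm wide (x), from 18 mm below to 15 mm above this point; open, they are 39 mm over the outer faces here (42 at their lower end, 36 at the upper). Head top 30 mm above.
- tongs_tip (a point): Midway between the lower ends of the tongs' two black rubber tip pads, 88 mm below tongs_grip, same axes. Pads 12 mm wide (x), 4 mm thick (y), 14 mm tall; open, they stand 37 mm apart inside, 46 mm outside. Tongs: 118 mm long, 44 g, black head 15 x 30 mm, steel arms 11 mm wide, blue shoulders 30 mm wide (x) 32 to 36 mm below tongs_grip, resting on the rack.
- tongs_l (a joint): Angle by which each arm has closed (both move alike): 0 open, against a stop; 0.1 rad: grips parallel, 35 mm over their faces, and tip pads parallel, 15 mm apart; 0.165 shut. A spring opens them: squeezing along y, they stay open up to about 3 N at the lower end of the grips (6 N at the middle); pinching a relay firmly takes 15 to 30 N.
- rack: Grey sheet-metal tool rack, fixed; origin on the bench under the middle of the slot that the tongs hang in. Its top plate is 66 mm above the bench, 80 mm along x (from -30 to +50) and 150 mm along y. The slot is 18 mm along x and 64 mm along y, right through; the tips clear it 55 mm up. Two stubby nut drivers stand 34 mm above the plate at x = +39 mm, y = -55 and +55.
- tray: Black pocket tray, fixed, 76 mm along x, 140 mm along y, 11 mm tall; origin on the bench under its centre. Six pockets at x = -17 and +17 mm, y = -40, 0 and +40 mm; four hold a relay, two are empty. Each pocket is 21 mm along x and 17 mm along y; its ledges hold the relay's body 6 mm above the bench, so that its lower 5 mm are in the pocket and its upper 10 mm stand out above the tray.
- relay_mid (a point): Centre of the body of the orange relay: a box 19 mm along x, 15 mm along y (the width to pinch) and 15 mm tall, 12 g, with pins 3.5 mm long below. It starts upright in one of the pockets, its axes as the tray's, this point 13.5 mm above the bench. Its z axis points up.
- relay_b: Blue relay like the orange one, in a pocket; origin at the lower ends of its pins, 11 mm below its centre. To be left alone.
- relay_c: Blue relay like the orange one, in a pocket; origin as for relay_b. To be left alone.
- relay_d: Blue relay like the orange one, in a pocket; origin as for relay_b. To be left alone.
- stand: White foot of the microscope, fixed, 130 x 90 x 14 mm, with a steel post up to 180 mm; origin on the bench below the barrel. The microscope looks along its -x axis; the post is at x = +45 mm and the foot runs from x = -35 to +95 mm.
- lens (a point): Front of the microscope's lens (level white and black barrel, 34 mm across, 101 mm long, on a stiff carriage on the post), 110 to 140 mm above the bench. It looks along its -x axis, level.
- view (a point): The point of view: 40 mm straight in front of the lens (along -x of the lens), at the lens's height.
- spool: Spool of solder, 58 mm across, 40 mm tall; origin under its centre. To be left alone.
- flux: Amber flux bottle, 44 mm across, 110 mm tall; origin under its centre. To be left alone.
- driver: Screwdriver with a black handle lying on the bench, 170 mm long along its x axis. To be left alone.
- meter: Yellow multimeter lying on the bench, 150 x 78 x 45 mm; origin under its centre. To be left alone.
- board: Green circuit board on brass feet, 100 x 75 x 21 mm; origin under its centre. To be left alone.

How it is judged (in metres and radians):
On the way, in this order (a step that is already met when the one before it is completed fails the run):
1. the tongs are lifted out of the rack in the gripper (z of tongs_tip in the frame of rack above 0.067 m and contact force between the fingers and tongs above 1 N), for 0.1 s.
2. the orange relay is pinched between the tips of the tongs and clear above the tray (contact force between tongs and relay above 0.3 N and contact force between the fingers and tongs above 1 N and distance between relay_mid and tongs_tip below 0.016 m and contact force between the fingers and relay below 0.05 N and z of relay_mid in the frame of tray above 0.035 m), for 0.2 s.
At the end, for the whole second after the job is handed in: The orange relay is pinched between the tips of the gripped tongs (within 16 mm of the point between them), not touched by the fingers, within 25 mm of the point 40 mm in front of the lens, tilted under 20 degrees, slower than 30 mm/s; it and the tongs are clear of the microscope (contact force between tongs and relay above 0.3 N and contact force between the fingers and tongs above 1 N and distance between relay_mid and tongs_tip below 0.016 m and contact force between the fingers and relay below 0.05 N and distance between relay_mid and view below 0.025 m and angle between relay_mid's own z axis and vertical below 0.35 rad and linear speed of relay below 0.03 m/s and contact force between each of relay, tongs and stand below 0.05 N and height (world z) of relay_mid above 0.08 m); the arm keeps its last pose, push and grip.
It fails at once if the fingers take hold of the orange relay (contact force between the fingers and relay above 0.5 N).
It fails at once if a blue relay is moved by more than 10 mm (distance of any of relay_b, relay_c, relay_d from where it was at the start of the episode above 0.01 m).
It fails at once if another thing on the bench is moved by more than 30 mm (distance of any of spool, flux, driver, meter, board from where it was at the start of the episode above 0.03 m).
It also fails if it takes over 45 s, if anything falls off the work surface, if the arm or the gripper's body presses on something with over 40 N, if the wrist force passes 120 N, or if a joint passes its speed limit or range.

## Robot

A 6-joint arm with a two-finger parallel gripper is mounted at the origin on the work surface. World frame = base frame: x ahead of the robot, y to its left, z up, the work surface at z = 0. Lengths are in m, angles in degrees, forces in N, time in s.
With the tool pointing down it reaches from about 0.3 to 0.75 m from the base axis. Payload 8.5 kg.
Tool frame: the origin (TCP) lies on the centre line of the jaws, within the pads' length; the fingertips stand 14 mm ahead of it and the grasp point (between the pads) lies 5 mm behind it; z points along the fingers, x is the direction in which the jaws open and shut, and the axes are right-handed (so a half turn about z gives the same grasp; the last joint's range is limited). The gripper opens to 85 mm and grips with 20 to 120 N. Pads are 22 mm wide; open, the fingers measure 114 mm over their backs; the gripper's body (76 mm by 85 mm) begins 54 mm behind the grasp point. The pads swing forward as they close: fully open they stand 13 mm farther back than shut.
Start: joints at [-77.309, 21.807, 74.336, -0, 83.858, -12.336], TCP at [0.233, -0.498, 0.245] pointing down, gripper open.
Joint ranges: [-178.18, 178.18], [-50.72, 133.34], [12.68, 142.11], [-81.47, 261.47], [9.98, 163.14], [-165.26, 165.26]. Speed limits (degrees/s): [136.94, 136.94, 180, 180, 180, 180].

## Interface

Orientations are given as a 3x3 rotation matrix whose columns are the frame's x, y, z axes.
In Python, from rig import * gives the robot as it stands.
- The arm moves only by the shell command python3 -m crank 'ROWS' [FORCE]. ROWS is JSON, one flat list of numbers, 7 for each row, row after row: the turn, a rotation vector about the world's x, y, z in rad, then the shift along the world's x, y, z in m, then the opening in per cent of the stroke, from 0 (shut) to 100 (fully open). A call has 1 to 20 rows; each row shifts and turns the commanded pose from where the row before left it; what a row does not reach is not made up. A row lasts 1/10 s, in which the tool goes at most 50 mm and 8.59 degrees, less where a joint would pass 70% of its speed; a pose out of reach is approached as far as the arm can. A call is refused whole if a number of a shift passes 0.05 or a number of a turn 0.15, either way. A call with a gripper value outside its range is refused whole. The fingers move at their own pace and stop on an object; FORCE is the grip in N (left out, the last holds). Time passes only in rows, so rows that do not move let the fingers close. It gives the time, the measured TCP pose, the force and the opening at its end, in the units of the state.
- observe(): the state, without advancing time (a new reading comes with each control period).
- get_image(name): name is "scene" or "top" or "wrist"; returns a dict with "frame" (480x640x3 uint8, red, green, blue), "fov_y" (degrees; the focal length in pixels is half the picture's height over the tangent of half this angle, whatever the lens; pixels are square), "cx", "cy" (the principal point, pixels), "k1" (the pictures are not rectified: a ray, as slopes to the right and down, at radius r is drawn at 1 + k1 r^2 times it, then the intrinsics apply), "world_to_cam" (4x4, takes a point from world to camera coordinates). Camera axes: x right, y up, looking along -z (the intrinsics and any distortion apply to the point x, -y, -z); pixel columns grow to the right and rows downward; lengths in m; the calibration is good to about 2 mm. A picture is of the moment at which its call begins. There is no depth.
- close_job(): hands the job in, once; it reports no verdict.
The state is a dict: "time_s": time; "q": joint angles; "qvel": joint speeds; "joint_efforts": joint torques, N m; "position": TCP position; "tool_rot": TCP orientation; "ft_force": force on the tool from outside, world axes, zero at the start; "wrist_torque": the same for the moment, N m; "grip_width": finger opening in m.
Only numpy, scipy, OpenCV 4.12 (cv2) and the standard library are available. Lean on these libraries where they do the work, as an engineer would, in place of code of your own. Each camera call takes 0.05 s, during which the arm holds its last target. There are 200 camera calls.

## Working session

There is one attempt and no reset: what is moved stays moved. The work goes in short steps, Python scripts to look and compute and a shell command to move; the robot and the scene stay as the last step left them, time stands still between calls to the robot, and variables do not carry over. Pictures are saved under pics/ and viewed, about 8 in all and at most 12, crops included, and the job is handed in when it is done.

```bash
mkdir -p pics; ls; cat > h.py <<'E'
from rig import *
import numpy as np, cv2, pickle
def snap(n,f):
    d=get_image(n); cv2.imwrite(f'pics/{f}.png',d['frame'][:,:,::-1]); pickle.dump(d,open(f'pics/{f}.pkl','wb')); return d
def load(f): return pickle.load(open(f'pics/{f}.pkl','rb'))
def K(d):
    f=240/np.tan(np.radians(d['fov_y']/2)); return np.array([[f,0,d['cx']],[0,f,d['cy']],[0,0,1]]),np.array([d['k1'],0,0,0,0.])
def proj(d,P):
    P=np.atleast_2d(P); W=np.array(d['world_to_cam']); c=P@W[:3,:3].T+W[:3,3]; c=c*[1,-1,-1]
    k,D=K(d); s=c[:,:2]/c[:,2:]; r2=(s**2).sum(1,keepdims=True); s=s*(1+d['k1']*r2)
    return s*k[0,0]+[d['cx'],d['cy']]
def ray(d,uv):
    k,D=K(d); s=cv2.undistortPoints(np.array([[uv]],float),k,D)[0,0]
    W=np.array(d['world_to_cam']); R=W[:3,:3]; o=-R.T@W[:3,3]; return o,R.T@np.array([s[0],-s[1],-1])
def atz(d,uv,z):
    o,v=ray(d,uv); return o+v*(z-o[2])/v[2]
E
python3 -c "
from h import *
for n in ['scene','top','wrist']:
    d=snap(n,n+'0'); print(n,d['fov_y'],d['cx'],d['cy'],d['k1'],np.round(ray(d,(320,240)),3))
print(observe())"
```

```text
pics
scene 48.7941830606134 323.6581416085653 248.18140491861405 0.02182143554154696 [[ 1.277  0.596  0.775]
 [-0.632 -0.525 -0.57 ]]
top 51.50106819117097 314.6965469118722 242.42681377129026 -0.07876767616394284 [[ 0.415  0.048  1.33 ]
 [ 0.13  -0.03  -0.991]]
wrist 70.94920967394727 319.3622190478153 242.0884606046283 -0.0629043270283488 [[ 0.298 -0.468  0.374]
 [-0.249 -0.117 -0.962]]
{'time_s': 0.15, 'q': array([-7.73094434e+01,  2.18334533e+01,  7.43731900e+01, -1.29237433e-03,
        8.38584888e+01, -1.23372410e+01]), 'qvel': array([-0.02110601, -0.09328711, -0.18578518,  0.0949662 , -0.0743384 ,
        0.09839374]), 'joint_efforts': array([ 3.72866256e-03, -4.48625994e+01, -2.31343156e+01, -4.36890809e-05,
        3.78602665e-03,  1.24054313e-06]), 'position': array([ 0.23261375, -0.49815157,  0.24485048]), 'tool_rot': array([[ 4.23059963e-01, -9.06101647e-01, -2.71610273e-04],
       [-9.06101001e-01, -4.23059992e-01,  1.10407107e-03],
       [-1.11530806e-03, -2.20981927e-04, -9.99999354e-01]]), 'ft_force': array([0.63510059, 0.85041296, 1.05916134]), 'wrist_torque': array([-0.040262  ,  0.02355594,  0.0354706 ]), 'grip_width': 0.08524898899198732}
```

View pics/scene0.png

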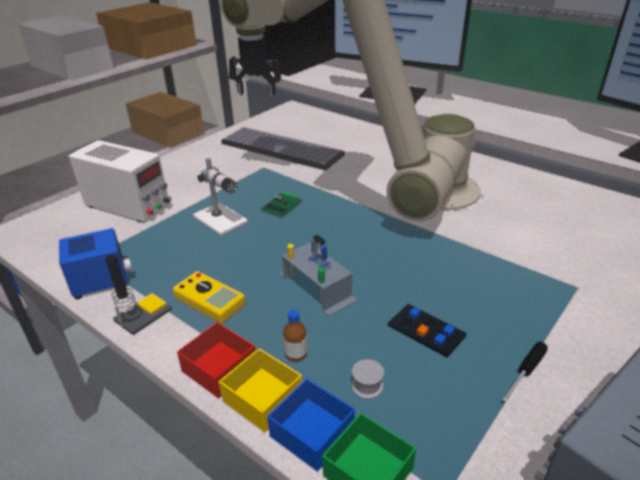

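View pics/top0.png

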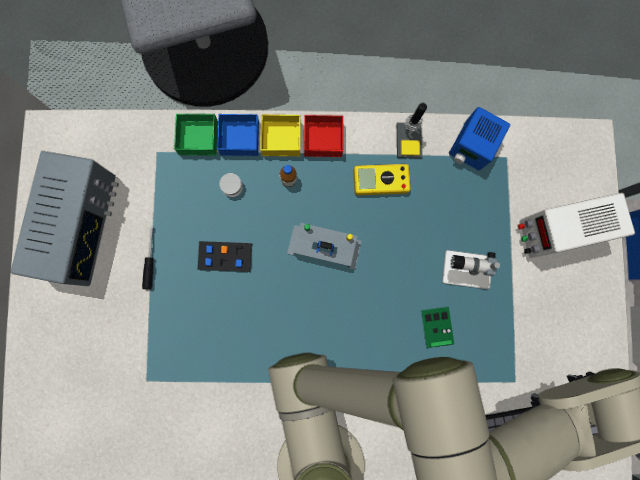

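```bash
python3 -c "
from h import *
d=load('top0')['frame'];s=load('scene0')['frame']
def c(f,u,v,w,h,z): return cv2.resize(f[v:v+h,u:u+w],(w*z,h*z),interpolation=cv2.INTER_CUBIC)
a=np.hstack([c(d,190,225,80,60,5),c(d,284,217,80,60,5)])
b=np.hstack([c(d,435,240,80,60,5),c(s,185,150,80,60,5)])
cv2.imwrite('pics/m.png',np.vstack([a,b])[:,:,::-1])
D=load('top0')
for n,uv,z in [('tray',(225,256),.011),('rack',(324,247),.066),('lens',(453,262),.12)]: print(n,atz(D,uv,z))
"
```

```text
tray [0.54173291 0.26086664 0.011     ]
rack [ 5.62208175e-01 -4.27393756e-04  6.60000000e-02]
lens [ 0.52187264 -0.31747133  0.12      ]
```

View pics/m.png

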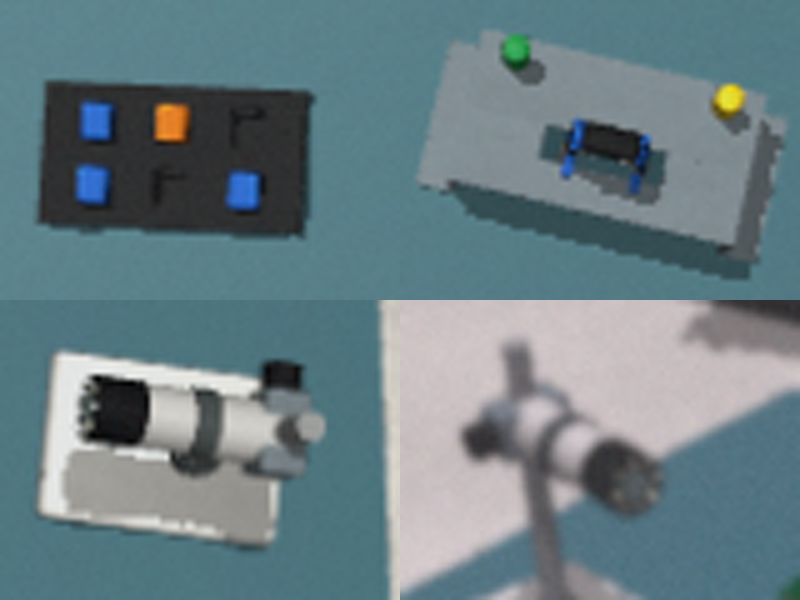

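```bash
cat > m1.py <<'E'
from h import *
D=load('top0');S=load('scene0')
def cp(U,V,u,v): return ((U+.5)/5-.5+u,(V+.5)/5-.5+v)
np.set_printoptions(precision=4,suppress=True)
t=np.array([atz(D,cp(U,V,190,225),.011) for U,V in [(47,82),(312,94),(303,237),(38,222)]])
c=t.mean(0); ydir=(t[0]-t[1]+t[3]-t[2]); a=np.degrees(np.arctan2(ydir[1],ydir[0]))-90
print('tray',c,'yaw',a,np.linalg.norm(t[0]-t[1]),np.linalg.norm(t[1]-t[2]))
o=atz(D,cp(172,122,190,225),.0185); print('orange',o)
for y in (-40,0,40):
  r=np.radians(a); print(c[:2]+np.array([[np.cos(r),-np.sin(r)],[np.sin(r),np.cos(r)]])@[.017,y/1000])
g=atz(D,cp(116,50,284,217),.095);y=atz(D,cp(330,100,284,217),.095)
v=g-y; print('rack yaw',np.degrees(np.arctan2(v[1],v[0]))-90,np.linalg.norm(v))
n=v/np.linalg.norm(v); x=np.array([n[1],-n[0],0]); print('rack slot',(g+y)/2-.039*x)
print('head',atz(D,cp(213,141,284,217),.066+.036+.028))
f=np.array([atz(D,cp(U,V,435,240),.014) for U,V in [(57,350-300),(270,548-300),(38,517-300)]])
print('foot',f,np.linalg.norm(f[0]-f[2]),np.linalg.norm(f[1]-f[2]))
w=f[1]-f[2]; print('stand yaw',np.degrees(np.arctan2(w[1],w[0])), 'side', np.degrees(np.arctan2(*(f[0]-f[2])[[1,0]]))-90)
o1,v1=ray(D,cp(88,110,435,240));o2,v2=ray(S,cp(235,185,185,150))
A=np.stack([v1,-v2],1);k=np.linalg.lstsq(A,o2-o1,rcond=None)[0];print('lens',o1+v1*k[0],o2+v2*k[1])
E
python3 m1.py
```

```text
tray [0.5409 0.262  0.011 ] yaw -2.2972351824282526 0.14206629512293467 0.07647763797155838
orange [0.5596 0.2629 0.0185]
[0.5563 0.2214]
[0.5579 0.2613]
[0.5595 0.3013]
rack yaw -12.655524062312011 0.11039068525655407
rack slot [ 0.5598 -0.0011  0.095 ]
head [ 0.5602 -0.0033  0.13  ]
foot [[ 0.5646 -0.3311  0.014 ]
 [ 0.4588 -0.4451  0.014 ]
 [ 0.4748 -0.3188  0.014 ]] 0.09066838019301714 0.12739651006483388
stand yaw -97.20769406233448 side -97.85217125837124
lens [ 0.5213 -0.3104  0.1371] [ 0.5228 -0.312   0.1377]
```

The orange relay sits in the middle pocket of the tray's far row, at about (0.559, 0.262). The tongs hang at about (0.560, -0.002) with a yaw of -12.7°. The lens is near (0.522, -0.311, 0.137) and looks along +y. I'll move over the rack, keeping clear of the microscope.

```bash
python3 -m crank '[0,0,-0.047,0.0234,0.0354,0,100, 0,0,-0.047,0.0234,0.0354,0,100, 0,0,-0.047,0.0234,0.0354,0,100, 0,0,-0.047,0.0234,0.0354,0,100, 0,0,-0.047,0.0234,0.0354,0,100, 0,0,-0.047,0.0234,0.0354,0,100, 0,0,-0.047,0.0234,0.0354,0,100, 0,0,-0.047,0.0234,0.0354,0,100, 0,0,-0.047,0.0234,0.0354,0,100, 0,0,-0.047,0.0234,0.0354,0,100, 0,0,-0.047,0.0234,0.0354,0,100, 0,0,-0.047,0.0234,0.0354,0,100, 0,0,-0.047,0.0234,0.0354,0,100, 0,0,-0.047,0.0234,0.0354,0,100, 0,0,0,0,0,0,100, 0,0,0,0,0,0,100]'
python3 -c "
from h import *
d=snap('wrist','w1'); print(ray(d,(320,240)))
s=observe();print(s['position'],s['tool_rot'].round(4))
print(proj(d,[[.56,-.002,.132],[.56,-.002,.066]]))"
```

```text
time_s: 1.75
position: [0.5603, -0.0021, 0.2448]
tool_rot: [[-0.217, -0.976, -0.001], [-0.976, 0.217, -0.0], [0.0, 0.001, -1.0]]
ft_force: [-0.0, 0.5, -0.6]
grip_width: 0.0852
(array([ 0.63070971, -0.01701632,  0.37374453]), array([-0.26995662,  0.05794647, -0.96114914]))
[ 0.55997517 -0.00290321  0.24498749] [[-2.188e-01 -9.758e-01 -9.000e-04]
 [-9.758e-01  2.188e-01 -1.000e-04]
 [ 3.000e-04  8.000e-04 -1.000e+00]]
[[320.2387262  243.64348258]
 [320.04214324 223.47295658]]
```

View pics/w1.png

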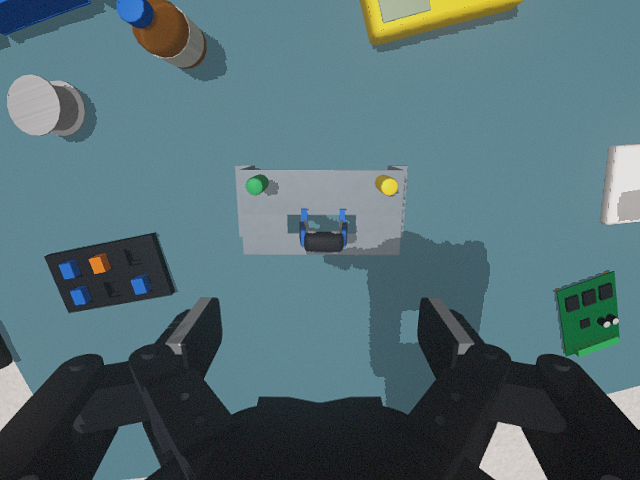

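```bash
cat > m2.py <<'E'
from h import *
np.set_printoptions(precision=4,suppress=True)
d=load('w1')
p=np.array([atz(d,uv,.066) for uv in [(236,168),(408,168),(402,254),(243,254)]])
print('plate sides',np.linalg.norm(p[0]-p[1]),np.linalg.norm(p[3]-p[2]),np.linalg.norm(p[0]-p[3]))
v=p[0]-p[1]+p[3]-p[2]; n=v/np.linalg.norm(v);x=np.array([n[1],-n[0],0]); print('yaw',np.degrees(np.arctan2(n[1],n[0]))-90,'slot',p.mean(0)-.01*x)
print('slot c',atz(d,(322,224),.066)); 
g=atz(d,(255,183),.1);y=atz(d,(389.5,184),.1); v=g-y;print('drv yaw',np.degrees(np.arctan2(v[1],v[0]))-90,np.linalg.norm(v),(g+y)/2-.039*x)
print('head',atz(d,(324,241),.132))
q=[(46,258),(153,234),(175,292),(69,312)]
p=np.array([atz(d,uv,.011) for uv in q]); v=p[0]-p[1]+p[3]-p[2]
print('tray',p.mean(0),np.degrees(np.arctan2(v[1],v[0]))-90,np.linalg.norm(p[0]-p[1]))
print('orange',atz(d,(98.5,264),.021))
E
python3 m2.py
```

```text
plate sides 0.15492696505384676 0.15359370208490433 0.08153533202171324
yaw -12.564432452244347 slot [ 0.5601 -0.0042  0.066 ]
slot c [ 0.5591 -0.0037  0.066 ]
drv yaw -12.981090734293332 0.10887436359437938 [ 0.5618 -0.0042  0.1   ]
head [ 0.5614 -0.0052  0.132 ]
tray [0.5411 0.2588 0.011 ] -0.7274806434936494 0.14092240357159075
orange [0.559  0.2583 0.021 ]
```

```bash
python3 -m crank '[0,0,0,0,-0.0015,-0.03,80, 0,0,0,0,0,-0.03,70, 0,0,0,0,0,-0.03,70, 0,0,0,0,0,-0.02,70, 0,0,0,0,0,-0.02,70, 0,0,0,0,0,-0.02,70, 0,0,0,0,0,0,60, 0,0,0,0,0,0,50, 0,0,0,0,0,0,47, 0,0,0,0,0,0,45, 0,0,0,0,0,0,44, 0,0,0,0,0,0,43, 0,0,0,0,0,0,43, 0,0,0,0,0,0,43]' 25
python3 -c "
from h import *
d=snap('wrist','w2');s=snap('scene','s2')
W=d['frame'][100:400,120:520]
c=cv2.resize(s['frame'][200:320,240:400],(400,300),interpolation=cv2.INTER_CUBIC)
cv2.imwrite('pics/m2.png',np.hstack([W,c])[:,:,::-1])
s=observe();print(s['position'],s['grip_width'],s['ft_force'],s['wrist_torque'])"
```

```text
time_s: 3.2
position: [0.5607, -0.0043, 0.0962]
tool_rot: [[-0.219, -0.976, 0.002], [-0.976, 0.219, -0.0], [0.0, -0.002, -1.0]]
ft_force: [-0.8, -1.0, 6.0]
grip_width: 0.0367
[ 0.56066411 -0.00434023  0.09616056] 0.0369887273076492 [-0.40990248 -0.36226093  5.8138902 ] [ 0.00282113  0.19594358 -0.00617025]
```

View pics/m2.png

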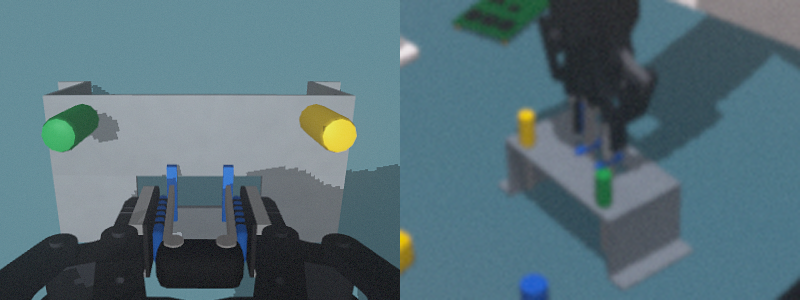

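```bash
python3 -m crank '[0,0,0,0,0,0.004,43, 0,0,0,0,0,0.008,43, 0,0,0,0,0,0.012,43, 0,0,0,0,0,0.016,43, 0,0,0,0,0,0.016,43, 0,0,0,0,0,0.016,43, 0,0,0,0,0,0.016,43, 0,0,0,0,0,0.016,43, 0,0,0,0,0,0.012,43, 0,0,0,0,0,0.008,43, 0,0,0,0,0,0.004,43, 0,0,0,0,0,0,43, 0,0,0,0,0,0,43]'
python3 -c "
from h import *
d=snap('wrist','w3');s=snap('scene','s3');t=snap('top','t3')
W=d['frame'][140:440,120:520]
c=cv2.resize(s['frame'][150:300,240:440],(400,300),interpolation=cv2.INTER_CUBIC)
cv2.imwrite('pics/m3.png',np.hstack([W,c])[:,:,::-1])
s=observe();print(s['position'],s['grip_width'],s['ft_force'],s['wrist_torque'])"
```

```text
time_s: 4.6
position: [0.5601, -0.0042, 0.2227]
tool_rot: [[-0.219, -0.976, -0.001], [-0.976, 0.219, 0.0], [-0.0, 0.001, -1.0]]
ft_force: [-0.4, -0.3, 0.1]
grip_width: 0.0369
[ 0.56010927 -0.00423235  0.22276347] 0.03705566274742428 [-0.4804191   0.3776216  -1.05181939] [-0.02193461 -0.00468107  0.01306795]
```

View pics/m3.png

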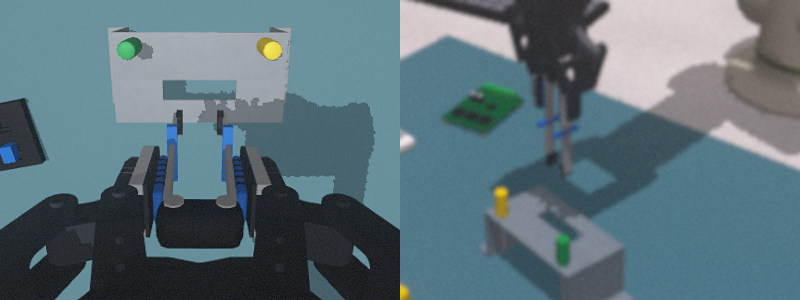

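```bash
python3 -m crank '[0,0,0.016,0,0.01,0,43, 0,0,0.016,0,0.02,0,43, 0,0,0.016,0,0.025,0,43, 0,0,0.016,0,0.025,0,43, 0,0,0.016,0,0.025,0,43, 0,0,0.016,0,0.025,0,43, 0,0,0.016,0,0.025,0,43, 0,0,0.016,0,0.025,0,43, 0,0,0.016,0,0.025,0,43, 0,0,0.016,0,0.025,0,43, 0,0,0.016,0,0.020,-0.01,43, 0,0,0.016,-0.001,0.014,-0.02,43, 0,0,0,0,0,-0.02,43, 0,0,0,0,0,-0.01,43, 0,0,0,0,0,0,43, 0,0,0,0,0,0,43, 0,0,0,0,0,0,43]'
python3 -c "
from h import *
d=snap('wrist','w4');snap('scene','s4')
s=observe();print(s['position'],s['grip_width'],s['tool_rot'][:,0])
p=s['position'];print(proj(d,[p-[0,0,.0822],[.559,.260,.021]]))
W=cv2.resize(d['frame'][150:350,220:420],(600,600),interpolation=cv2.INTER_CUBIC)
cv2.imwrite('pics/m4.png',W[:,:,::-1])"
```

```text
time_s: 6.45
position: [0.5597, 0.2597, 0.1645]
tool_rot: [[-0.03, -1.0, 0.002], [-1.0, 0.03, 0.001], [-0.001, -0.002, -1.0]]
ft_force: [0.7, 0.7, -0.0]
grip_width: 0.0371
[0.55961859 0.25965317 0.16426378] 0.036792738697258964 [-2.95560248e-02 -9.99563023e-01 -4.52913175e-04]
[[320.45594572 257.10561318]
 [319.87969583 234.33592593]]
```

View pics/m4.png

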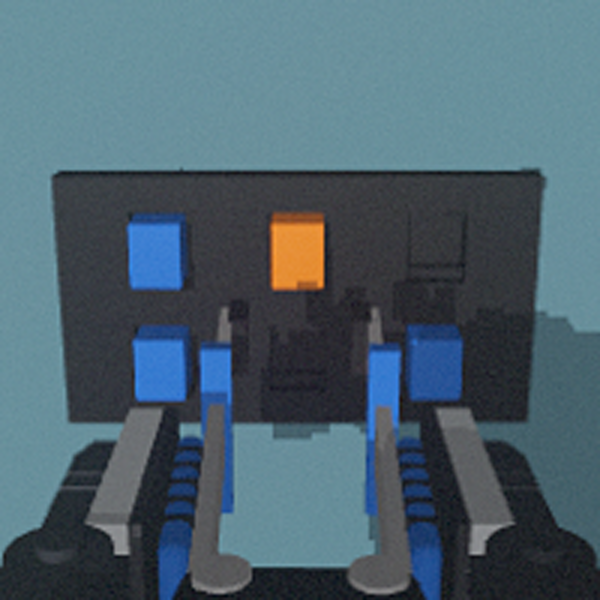

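```bash
python3 -c "
from h import *
np.set_printoptions(precision=4,suppress=True)
d=load('w4'); print('relay',atz(d,(319.2,235.2),.021))
print('tray corners',*[atz(d,(220+a/3,150+b/3),.011) for a,b in [(52,174),(543,172),(527,422),(70,422)]])
d=load('w3'); n=np.array([.219,.976,0]);x=np.array([.976,-.219,0]);c=np.array([.5601,-.0042,.1405])
for yy in (.013,.017):
  for xx in (.006,-.006):
    for z in (0,.014): print(yy,xx,z,proj(d,c+n*yy+x*xx+[0,0,z])-[120,140])
W=cv2.resize(d['frame'][235:300,280:360],(640,520),interpolation=cv2.INTER_CUBIC);cv2.imwrite('pics/m5.png',W[:,:,::-1])
"
```

```text
relay [0.5583 0.2606 0.021 ]
tray corners [0.5817 0.3298 0.011 ] [0.5781 0.1903 0.011 ] [0.5009 0.1922 0.011 ] [0.505  0.3318 0.011 ]
0.013 0.006 0 [[180.6703 107.7547]]
0.013 0.006 0.014 [[179.4651 114.5198]]
0.013 -0.006 0 [[180.9682 124.9251]]
0.013 -0.006 0.014 [[179.8044 132.6654]]
0.017 0.006 0 [[174.5846 107.7575]]
0.017 0.006 0.014 [[172.9872 114.5216]]
0.017 -0.006 0 [[174.9757 124.9254]]
0.017 -0.006 0.014 [[173.4329 132.6643]]
```

View pics/m5.png

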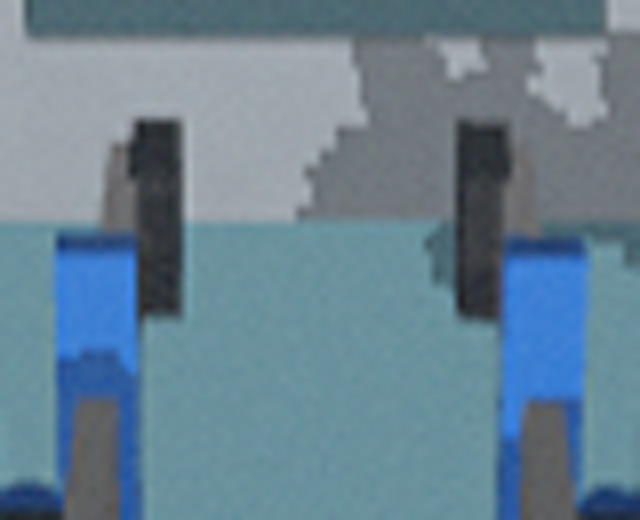

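```bash
python3 -m crank '[0,0,0,0,0.0008,-0.01,43, 0,0,0,0,0,-0.015,43, 0,0,0,0,0,-0.015,43, 0,0,0,0,0,-0.01,43, 0,0,0,0,0,-0.008,43, 0,0,0,0,0,-0.005,43, 0,0,0,0,0,-0.003,43, 0,0,0,0,0,-0.002,43, 0,0,0,0,0,0,43, 0,0,0,0,0,0,43]'
python3 -c "
from h import *
d=snap('wrist','w6')
s=observe();print(s['position'],s['grip_width'],s['ft_force'])
W=cv2.resize(d['frame'][180:300,250:390],(700,600),interpolation=cv2.INTER_CUBIC)
cv2.imwrite('pics/m6.png',W[:,:,::-1])"
```

```text
time_s: 7.55
position: [0.5594, 0.2606, 0.0956]
tool_rot: [[-0.029, -1.0, 0.001], [-1.0, 0.029, 0.0], [-0.0, -0.001, -1.0]]
ft_force: [-0.3, 0.2, -0.8]
grip_width: 0.0366
[0.55942502 0.26059197 0.0956859 ] 0.03674330219899919 [ 0.44889433 -0.70883209  0.00494594]
```

View pics/m6.png

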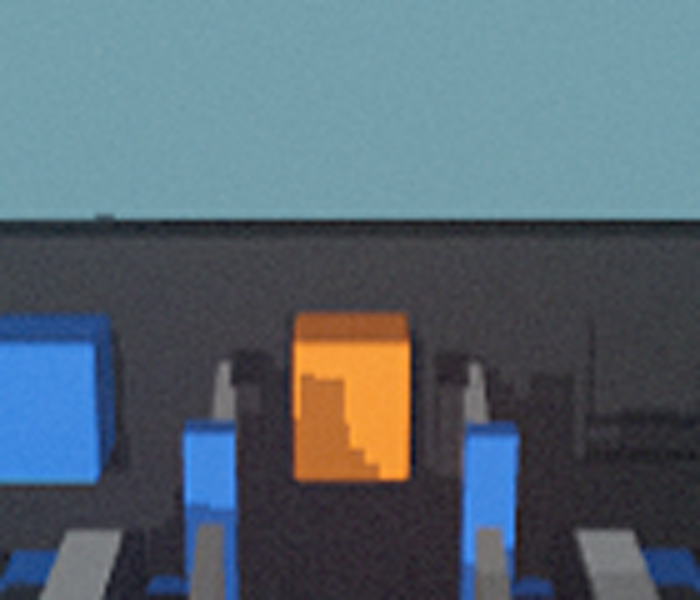

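```bash
python3 -m crank '[0,0,0,0,0,0,42, 0,0,0,0,0,0,41, 0,0,0,0,0,0,40, 0,0,0,0,0,0,38, 0,0,0,0,0,0,36, 0,0,0,0,0,0,30, 0,0,0,0,0,0,30, 0,0,0,0,0,0,30, 0,0,0,0,0,0,30, 0,0,0,0,0,0,30]' 32
python3 -c "
from h import *
s=observe();print(s['position'],s['grip_width'],s['ft_force'])"
```

```text
time_s: 8.6
position: [0.5593, 0.2606, 0.0954]
tool_rot: [[-0.029, -1.0, 0.0], [-1.0, 0.029, 0.0], [-0.0, -0.0, -1.0]]
ft_force: [-0.4, -0.1, 2.1]
grip_width: 0.0337
[0.55932538 0.26055168 0.09542455] 0.03370161622322617 [-0.37874823 -0.12376933  2.11144991]
```

```bash
python3 -m crank '[0,0,0,0,0,0.003,30, 0,0,0,0,0,0.006,30, 0,0,0,0,0,0.01,30, 0,0,0,0,0,0.01,30, 0,0,0,0,0,0.01,30, 0,0,0,0,0,0.01,30, 0,0,0,0,0,0.008,30, 0,0,0,0,0,0.004,30, 0,0,0,0,0,0,30, 0,0,0,0,0,0,30, 0,0,0,0,0,0,30]'
python3 -c "
from h import *
d=snap('wrist','w7');s=snap('scene','s7')
o=observe();print(o['position'],o['grip_width'],o['ft_force'])
W=cv2.resize(d['frame'][180:320,240:400],(400,350),interpolation=cv2.INTER_CUBIC)
c=cv2.resize(s['frame'][260:365,370:490],(400,350),interpolation=cv2.INTER_CUBIC)
cv2.imwrite('pics/m7.png',np.hstack([W,c])[:,:,::-1])"
```

```text
time_s: 9.7
position: [0.5591, 0.2605, 0.1558]
tool_rot: [[-0.029, -1.0, -0.001], [-1.0, 0.029, -0.0], [0.0, 0.001, -1.0]]
ft_force: [0.2, -0.7, 0.4]
grip_width: 0.0339
[0.55914339 0.26050324 0.15587389] 0.034087186965926795 [ 0.14303448 -0.11945042 -0.95344787]
```

View pics/m7.png

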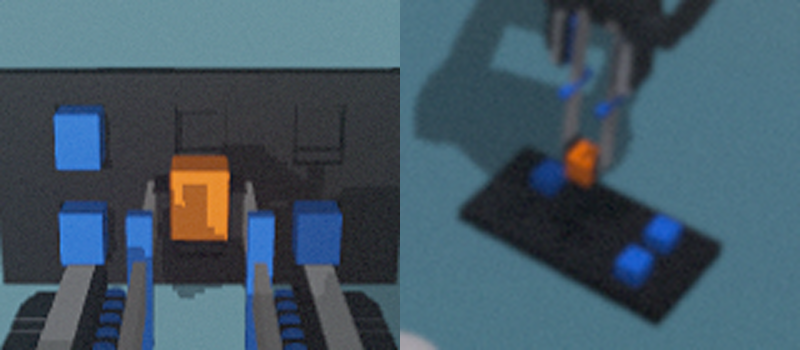

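Relay is pinched level and clear of the tray, and the blue relays are undisturbed. I'll carry it towards the lens.

```bash
python3 -m crank '[0,0,0,0,0,0.008,30, 0,0,0,0,0,0.015,30, 0,0,0,0,0,0.018,30, 0,0,0,0,-0.006,0.015,30, 0,0,0.03,-0.001,-0.012,0.010,30, 0,0,0.06,-0.002,-0.018,0.004,30, 0,0,0.08,-0.002,-0.024,0,30, 0,0,0.08,-0.002,-0.025,0,30, 0,0,0.08,-0.002,-0.025,0,30, 0,0,0.08,-0.002,-0.025,0,30, 0,0,0.08,-0.002,-0.025,0,30, 0,0,0.08,-0.002,-0.025,0,30, 0,0,0.08,-0.002,-0.025,0,30, 0,0,0.08,-0.002,-0.025,0,30, 0,0,0.08,-0.002,-0.025,0,30, 0,0,0.08,-0.002,-0.025,0,30, 0,0,0.08,-0.002,-0.025,0,30, 0,0,0.08,-0.002,-0.025,0,30, 0,0,0.08,-0.002,-0.025,0,30, 0,0,0.08,-0.002,-0.025,0,30]' && python3 -m crank '[0,0,0.08,-0.001,-0.024,0,30, 0,0,0.08,-0.001,-0.018,0,30, 0,0,0.08,0,-0.012,0,30, 0,0,0.04,0,-0.006,0,30, 0,0,0,0,0,0,30, 0,0,0,0,0,0,30, 0,0,0,0,0,0,30]'
python3 -c "
from h import *
d=snap('wrist','w8');s=snap('scene','s8');t=snap('top','t8')
o=observe();print(o['position'],o['grip_width'],o['ft_force'])
W=cv2.resize(d['frame'],(800,600))
cv2.imwrite('pics/m8.png',np.hstack([cv2.resize(d['frame'],(480,360)),cv2.resize(s['frame'][120:240,160:265],(315,360),interpolation=cv2.INTER_CUBIC)])[:,:,::-1])"
```

```text
time_s: 11.8
position: [0.5281, -0.1255, 0.227]
tool_rot: [[0.926, -0.377, 0.001], [-0.377, -0.926, -0.0], [0.001, 0.0, -1.0]]
ft_force: [-0.3, -0.2, -1.1]
grip_width: 0.0332
time_s: 12.5
position: [0.5263, -0.184, 0.2265]
tool_rot: [[0.994, -0.11, 0.0], [-0.11, -0.994, 0.0], [0.0, -0.0, -1.0]]
ft_force: [0.6, 0.1, -1.3]
grip_width: 0.0339
[ 0.52630587 -0.1840541   0.22645149] 0.03391748130738845 [ 0.04927907  0.21033803 -0.71639272]
```

View pics/m8.png

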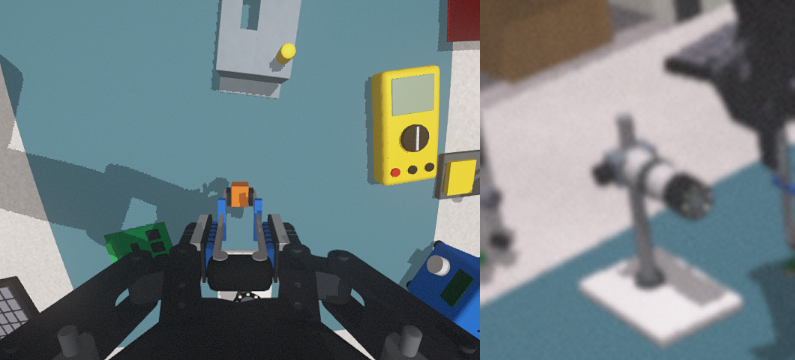

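```bash
python3 -m crank '[0,0,0,0.001,-0.006,-0.0015,30, 0,0,0,0,-0.012,-0.002,30, 0,0,0,0,-0.014,-0.002,30, 0,0,0,0,-0.014,-0.002,30, 0,0,0,0,-0.014,0,30, 0,0,0,0,-0.012,0,30, 0,0,0,0,-0.009,0,30, 0,0,0,0,-0.005,0,30, 0,0,0,0,0,0,30, 0,0,0,0,0,0,30, 0,0,0,0,0,0,30, 0,0,0,0,0,0,30, 0,0,0,0,0,0,30]'
python3 -c "
from h import *
d=snap('wrist','w9');s=snap('scene','s9');t=snap('top','t9')
o=observe();print(o['position'],o['grip_width'],o['ft_force'],o['qvel'].round(2))
print(proj(s,[o['position']-[0,0,.082],[.522,-.311,.137]]))
cv2.imwrite('pics/m9.png',np.hstack([cv2.resize(d['frame'][220:340,260:380],(360,360)),cv2.resize(s['frame'][130:220,180:290],(440,360),interpolation=cv2.INTER_CUBIC)])[:,:,::-1])"
```

```text
time_s: 13.95
position: [0.5273, -0.2702, 0.2189]
tool_rot: [[0.994, -0.109, 0.0], [-0.109, -0.994, -0.0], [0.0, 0.0, -1.0]]
ft_force: [0.1, 0.4, -0.3]
grip_width: 0.0337
[ 0.52729186 -0.27031189  0.21885688] 0.03387025778732856 [-0.04809877 -0.33118496 -1.48723008] [-0.11  0.   -0.08 -0.06 -0.11 -0.06]
[[242.15804285 192.70405252]
 [232.16777069 186.85369117]]
```

View pics/m9.png

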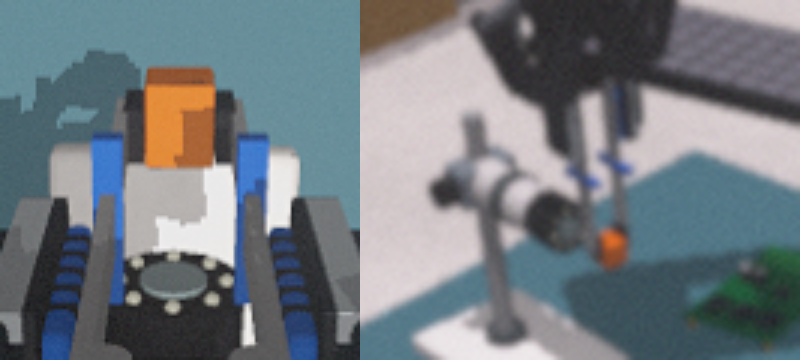

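```bash
python3 -c "
from h import *
np.set_printoptions(precision=4,suppress=True)
w=load('w9');s=load('s9')
def tri(a,b):
    o1,v1=ray(w,a);o2,v2=ray(s,b);k=np.linalg.lstsq(np.stack([v1,-v2],1),o2-o1,rcond=None)[0];return o1+v1*k[0],o2+v2*k[1]
print('lens',tri((317,313),(232.3,185.5)))
print('relay',tri((319.7,259),(243,192)))
print(atz(w,(317,313),.137))
"
```

```text
lens (array([ 0.522 , -0.3087,  0.1413]), array([ 0.5225, -0.3093,  0.1416]))
relay (array([ 0.528 , -0.2707,  0.1396]), array([ 0.526 , -0.2684,  0.1389]))
[ 0.5217 -0.311   0.137 ]
```

```bash
python3 -c "
from rig import *
print(close_job()); o=observe();print(o['time_s'],o['position'],o['grip_width'])"
```

```text
the job is handed in; nothing more can be done
None
the job is handed in; nothing more can be done
```

I lifted the tongs out of the rack and used them to pluck the orange relay from its pocket. The job is handed in with the relay held upright in front of the lens; no verdict was reported.

- **Position:** In the last pictures the relay was about (0.527, -0.270, 0.139) and the lens front about (0.522, -0.309, 0.141). That puts it about 39 mm in front of the lens, level to about 2 mm, and within a few mm of the view point.
- **Grip:** The relay looked upright and pinched between the tip pads, clear of the microscope. The fingers were only on the tongs' grips, the arm was still, and there was no notable outside force. It took about 14 of the 45 s.
- **Other things:** The blue relays were still in their pockets after the pluck, and I saw nothing else disturbed.
- **Disagreements:** My lens height came out as 137 mm from the first pictures and 141 mm from the last. The fingers closed to 33.8 mm on the grips, where I expected 35 mm. Both are small against the tolerances.

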